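# Release the pressure cap of an oil spray pot

### The job

Open the pressure pot so that it can be refilled: turn its cap anticlockwise without pressing until it comes up against its first stop and hold it lightly there a moment, then press it down against its spring, turn on past the stop until it comes free, and lift it out. Do not force the cap against the stop or slam it down on the neck. Stand the cap upright, grip bar up, on the wooden ring in the tray and let go, leaving the other things where they are.

Things in the scene. Friction and masses are not known exactly. Their poses are not given: they have to be found in the camera images.
- cap: Loose pressure cap (80 to 160 g) in the pot's neck: a steel disc 68 mm across, 6 mm thick, with a black grip bar across its top. Origin: centre of the disc's underside; x along the grip bar, z up; a half turn gives the same cap. At the start it is closed, held up by a spring, its origin 198 mm above the table, 8 mm above the neck's rim.
- cap_grip (a point): Centre of the cap's grip bar, 20 mm above the disc's underside, axes as the cap's. The bar is 52 mm long (x), 14 mm wide (y), flat-sided, from the disc's top (6 mm above the underside) up to 34 mm. Turning anticlockwise seen from above (yaw grows) meets the first stop at an angle 8 to 50 degrees from the start that must be felt; friction until then is under 0.1 N m.
- cap_lugs (a point): Middle of the cross-bar of lugs under the cap, 17 mm below the disc's underside: 48 x 8 x 6 mm, parallel to the grip bar, on a 15 mm stem that ends 24 mm below the underside. Pressed down 5 mm or more they pass under the first stop. 49 to 57 degrees past that stop the turn ends at a second stop: the lugs stand in their slot, the spring lifts the cap some 8 mm and it lifts straight out.
- neck_mouth (a point): Centre of the neck's rim, 190 mm above the table, neck 68 mm across, axes as the tank's. Pressing the cap takes about 7 N at first and 12 N at 6 mm; at 8 mm the disc meets the rim hard. The stem has 2 mm of play. At the first stop the spring holds the cap, so it may be gripped anew. Limits: 15 N on each of the two stop ribs (16 mm off the axis, 0.4 N m in all), 25 N on each side of the rim.
- tank: Fixed steel pressure pot, 176 mm across, shoulder at 150 mm, a brass gauge stub on its +x side (reaching 122 mm from the axis at 90 mm height). Origin: on its axis at table height; z up. The tank's yaw does not tell the stop's angle.
- ring_top (a point): Centre of the top of the wooden ring in the dark wooden tray: 68 mm outside, 56 mm inside, top 44 mm above the table, 32 mm above the tray's floor. The cap's stem and lugs hang inside, its disc rests on top. z up, x along the tray. The fixed tray is 300 x 190 mm, side walls 42 mm high, handled ends 68 mm high; its middle lies 35 mm from the ring along +x.
- sanding_block: Bystander: wooden sanding block 90 x 45 x 30 mm, origin centre of underside.
- screwdriver: Bystander: screwdriver 170 mm long with a black handle, lying on the table, origin under its middle.
- jar: Bystander: small amber glass jar, 56 mm across, 70 mm high, origin centre of underside.
- gasket: Bystander: flat rubber gasket ring 48 mm across, 6 mm thick, lying in the tray, origin centre of underside.
- brush: Bystander: short paint brush 130 mm long lying in the tray, origin under its middle.
Mind the look-alikes: they are no part of the job. Leave any pink look-alike of the cap alone.

How it is judged:
On the way, in this order (a step that is already met when the one before it is completed fails the run):
1. the cap is turned up against its first stop and held there, unpressed (contact force between any of neck_c0, neck_c1 and cap above 1.5 N and z of cap in the frame of tank above 0.1955 m), for 0.2 s.
2. the cap has come free and risen from the neck (z of cap in the frame of tank above 0.204 m), for 0.1 s.
At the end, for the whole second after the job is handed in: The cap stands on the wooden ring in the tray: its centre within 6 mm of the ring's, its disc resting on the ring's top (-2 to +3 mm), upright within 0.08 rad, released and at rest (horizontal distance between cap and ring_top below 0.006 m and z of cap in the frame of ring_top between -0.002 and 0.003 m and angle between cap's own z axis and vertical below 0.08 rad and linear speed of cap below 0.02 m/s and angular speed of cap below 0.1 rad/s); the robot touches nothing.
It fails at once if the cap is forced against its first stop (over 15 N on a stop rib) (contact force between any of neck_c0, neck_c1 and cap above 15 N).
It fails at once if the cap is slammed or jammed on the neck's rim (over 25 N on a side) (contact force between any of neck_c2, neck_c3 and cap above 25 N).
It fails at once if a bystander is moved more than 25 mm (distance of any of sanding_block, screwdriver, jar, gasket, brush from where it was at the start of the episode above 0.025 m).
It also fails if it takes over 72 s, if anything falls off the work surface, if the arm or the gripper's body presses on something with over 40 N, if the wrist force passes 120 N, or if a joint passes its speed limit or range.

### The arm

A 6-joint arm with a two-finger parallel gripper is mounted at the origin on the work surface. World frame = base frame: x ahead of the robot, y to its left, z up, the work surface at z = 0. Lengths are in m, angles in rad, forces in N, time in s.
With the tool pointing down it reaches from about 0.25 to 0.725 m from the base axis. Payload 4 kg.
Tool frame: the origin (TCP) lies midway between the tips of the shut fingers; the grasp point (between the pads) lies 19 mm behind it (bot.grasp_offset is the distance from the TCP to the grasp point, in m); z points along the fingers, y is the direction in which the jaws open and shut (so a half turn about z gives the same grasp; the last joint's range is limited). The gripper opens to 85 mm and grips with 20 to 120 N. Pads are 22 mm wide; open, the fingers measure 114 mm over their backs; the gripper's body (76 mm by 85 mm) begins 54 mm behind the grasp point. The pads swing forward as they close: fully open they stand 13 mm farther back than shut.
Start: joints at [-1.101, 0.241, 0.005, 1.335, 0, 1.571], TCP at [0.226, -0.446, 0.231] pointing down, gripper open.
Joint ranges: [-2.72, 2.72], [-1.05, 1.87], [-1.09, 1.28], [-1.99, 2.15], [-1.42, 1.44], [-3.14, 3.14]. Speed limits (rad/s): [2.79, 2.79, 3.14, 3.14, 3.14, 3.14].

### API

Orientations are given as a unit quaternion [x, y, z, w].
In Python, from workcell import sensors, optics, bot gives the robot as it stands.
- The arm moves only by the tool apply_moves, never from a script. Its argument "plan" is one flat list of numbers, 6 for each row, row after row: the shift along the tool's x, y, z in m, then the turn, a rotation vector about the tool's x, y, z in rad. In form: [tx, ty, tz, ax, ay, az, tx, ty, tz, ax, ay, az, ...]. A call has 1 to 12 rows; each row is the pose to reach, as a shift and turn from the pose commanded when the call began, along the tool's axes at that moment; what a row does not reach only later rows make up. A row lasts 1/12 s, in which the tool goes at most 41.7 mm and 7.16 degrees, less where a joint would pass 70% of its speed; a pose out of reach is approached as far as the arm can. A call with a gripper value outside its range is refused whole. "grip" is the finger opening in m, from 0 to 0.0854, set as the call begins (left out, the last holds). The fingers move at their own pace and stop on an object; the grip force is fixed at half the most. Time passes only in rows, so rows that repeat a pose let the fingers close. It gives the time, the measured TCP pose, the force and the opening at its end, in the units of the state.
- sensors.get_obs(): the state, without advancing time (a new reading comes with each control period).
- optics.camera(name): name is "scene" or "side" or "wrist"; returns a dict with "pixels" (400x640x3 uint8, red, green, blue), "fx", "fy", "cx", "cy" (pixels), "pose" (4x4, takes a point from camera to world coordinates); the wrist camera has in their place "tool_from_camera" (4x4, takes a point from camera to tool coordinates, whose origin is the TCP and whose axes are the flange's). Camera axes: x right, y up, looking along -z (the intrinsics and any distortion apply to the point x, -y, -z); pixel columns grow to the right and rows downward; lengths in m; the calibration is good to about 2 mm. A picture is of the moment at which its call begins: read the wrist's pose just before it. There is no depth.
- bot.job_done(): hands the job in, once; it reports no verdict.
The state is a dict: "clock": time; "joint_pos": joint angles; "joint_vel": joint speeds; "tau": joint torques, N m; "eef_pos": TCP position; "tool_rot": TCP orientation; "ft_force": force on the tool from outside, world axes, zero at the start; "ft_torque": the same for the moment, N m; "grip_width": finger opening in m.
Only numpy, scipy, OpenCV 4.12 (cv2) and the standard library are available. Lean on these libraries where they do the work, as an engineer would, in place of code of your own. Each camera call takes 0.05 s, during which the arm holds its last target.

## Working session

There is one attempt and no reset: what is moved stays moved. The work goes in short steps, Python scripts to look and compute and a tool call to move; the robot and the scene stay as the last step left them, time stands still between calls to the robot, and variables do not carry over. Pictures are saved under pics/ and viewed, and the job is handed in when it is done.

Besides the shell and the picture viewer there is one more tool, called after "Request:" by a JSON object that holds its "name" and its "arguments". apply_moves: Moves the arm, as the interface text tells. Its arguments: {"type":"object","properties":{"plan":{"type":"array","items":{"type":"number"}},"grip":{"type":"number"}},"required":["plan"]}

```bash
ls; mkdir -p pics; cat > h.py <<'E'
import numpy as np, cv2
from workcell import sensors, optics, bot
from scipy.spatial.transform import Rotation as R
def snap(n,f):
    o=sensors.get_obs(); c=optics.camera(n); cv2.imwrite('pics/'+f,c['pixels'][:,:,::-1]); 
    T=np.eye(4);T[:3,:3]=R.from_quat(o['tool_rot']).as_matrix();T[:3,3]=o['eef_pos']
    P=c['pose'] if 'pose' in c else T@c['tool_from_camera']
    np.savez('pics/'+f+'.npz',P=P,k=[c['fx'],c['fy'],c['cx'],c['cy']],extra=[str({k:v for k,v in c.items() if k!='pixels'})])
    return c
def onz(f,u,v,z):
    d=np.load('pics/'+f+'.npz');fx,fy,cx,cy=d['k'];P=d['P']
    r=P[:3,:3]@np.array([(u-cx)/fx,-(v-cy)/fy,-1.]);o=P[:3,3]
    return o+r*(z-o[2])/r[2]
def proj(f,p):
    d=np.load('pics/'+f+'.npz');fx,fy,cx,cy=d['k'];P=d['P']
    q=P[:3,:3].T@(np.array(p)-P[:3,3]);return np.array([cx+fx*q[0]/-q[2],cy-fy*q[1]/-q[2]])
def crop(f,u0,v0,u1,v1,s,out):
    im=cv2.imread('pics/'+f)[v0:v1,u0:u1];cv2.imwrite('pics/'+out,cv2.resize(im,None,fx=s,fy=s,interpolation=cv2.INTER_CUBIC))
E
python3 - <<'E'
from h import *
print(sensors.get_obs())
for n in ['scene','side','wrist']:
    c=snap(n,n+'0.png');print({k:v for k,v in c.items() if k!='pixels'})
E
```

```text
pics
{'clock': 0.0, 'joint_pos': array([-1.10100682e+00,  2.41413765e-01,  3.69454382e-03,  1.33520761e+00,
       -2.91813990e-06,  1.57078176e+00]), 'joint_vel': array([ 0.000972  ,  0.00057329, -0.00036631,  0.00041599, -0.00147835,
       -0.00076481]), 'tau': array([ 3.47230025e-04, -3.72320187e+01,  2.52406061e+01,  1.68640679e-02,
        2.04270800e-04, -1.23671518e-05]), 'eef_pos': array([ 0.22605423, -0.44525256,  0.23040125]), 'tool_rot': array([ 9.72536594e-01,  2.32747585e-01, -2.49338797e-04, -1.03566083e-03]), 'ft_force': array([ 0.09000374, -0.00525118, -0.09531277]), 'ft_torque': array([ 0.02484554, -0.0316263 ,  0.03159187]), 'grip_width': 0.08535329853957861}
{'fx': 412.68896780792886, 'fy': 412.68896780792886, 'cx': 314.454466403284, 'cy': 209.74173932120888, 'pose': array([[-0.40220892, -0.79488881,  0.45429039,  0.94911668],
       [ 0.91544943, -0.35644237,  0.18681855,  0.12233752],
       [ 0.01342837,  0.49101997,  0.87104481,  0.88852457],
       [ 0.        ,  0.        ,  0.        ,  1.        ]])}
{'fx': 394.30514681678864, 'fy': 394.30514681678864, 'cx': 321.5809487430011, 'cy': 200.4304374574087, 'pose': array([[-0.89281607,  0.33133315, -0.30511932,  0.30180878],
       [-0.45031726, -0.64204211,  0.6204807 ,  0.48465577],
       [ 0.00968637,  0.69137564,  0.72243055,  0.74831555],
       [ 0.        ,  0.        ,  0.        ,  1.        ]])}
{'fx': 311.7840580885085, 'fy': 311.7840580885085, 'cx': 325.93016127208386, 'cy': 199.27371499481245, 'tool_from_camera': array([[ 2.44789392e-04,  9.51490342e-01,  3.07678517e-01,
         7.92110303e-02],
       [ 9.99999915e-01, -1.30571448e-04, -3.91811234e-04,
        -6.72783002e-04],
       [-3.32630575e-04,  3.07678587e-01, -9.51490292e-01,
        -1.43112240e-01],
       [ 0.00000000e+00,  0.00000000e+00,  0.00000000e+00,
         1.00000000e+00]])}
```

View pics/scene0.png

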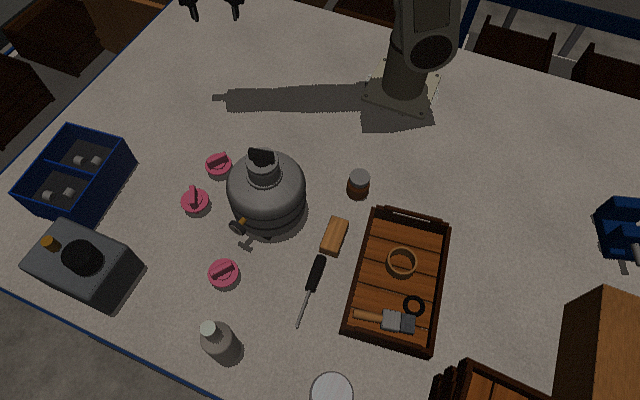

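View pics/side0.png

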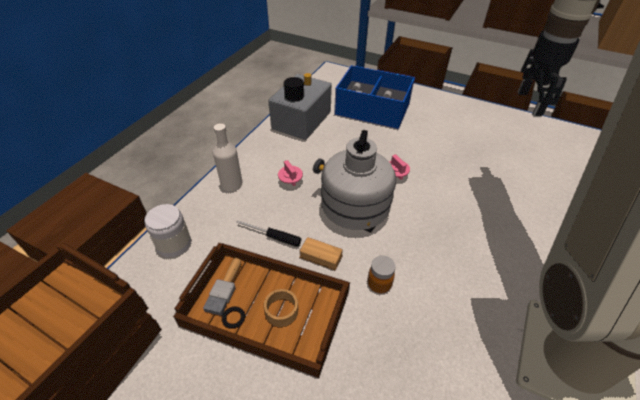

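View pics/wrist0.png

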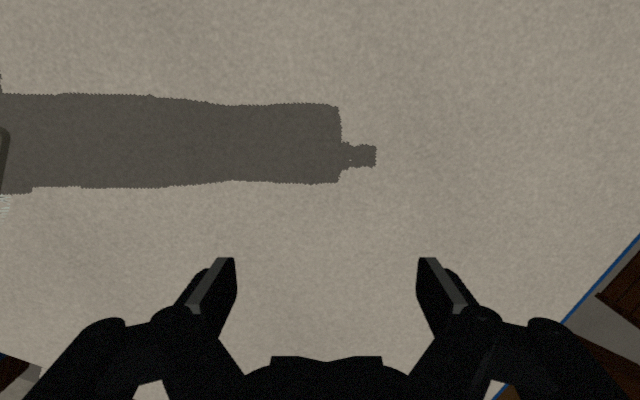

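The scene view shows the pot with its cap near (262,160), the ring at about (402,261), the jar at (358,184), and pink look-alikes around the pot. The side view shows the cap at (362,142) and the ring at (281,307). I'll enlarge these.

```bash
python3 - <<'E'
from h import *
crop('scene0.png',220,135,310,215,8,'c1.png')
crop('side0.png',315,120,405,200,8,'c2.png')
crop('scene0.png',340,200,460,290,6,'c3.png')
crop('side0.png',240,270,330,345,8,'c4.png')
E
```

```text
(no output)
```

View pics/c1.png

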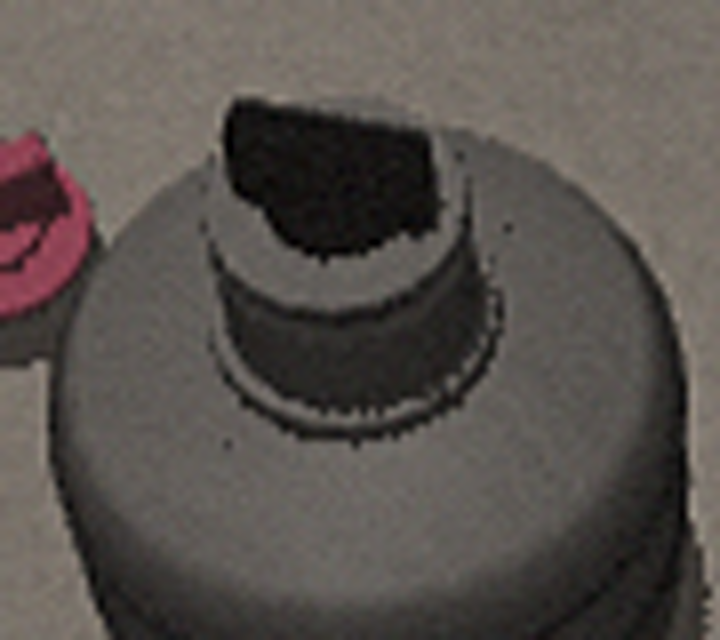

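View pics/c2.png

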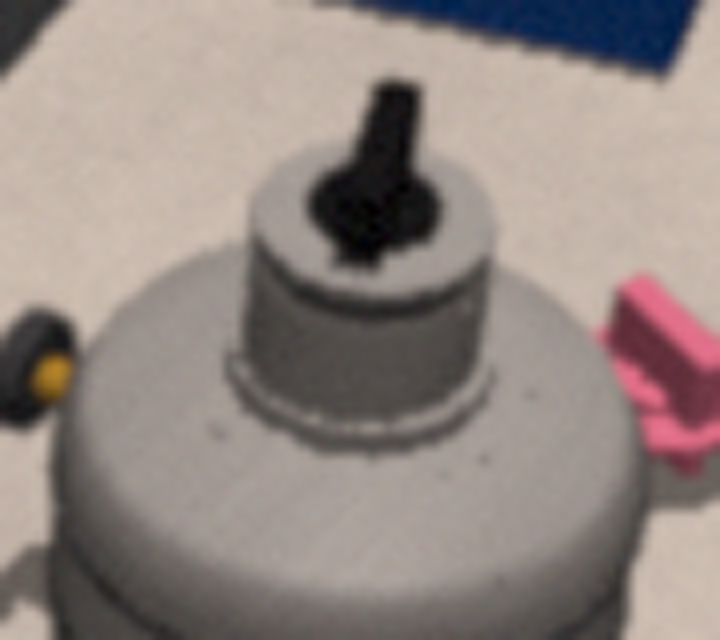

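View pics/c3.png

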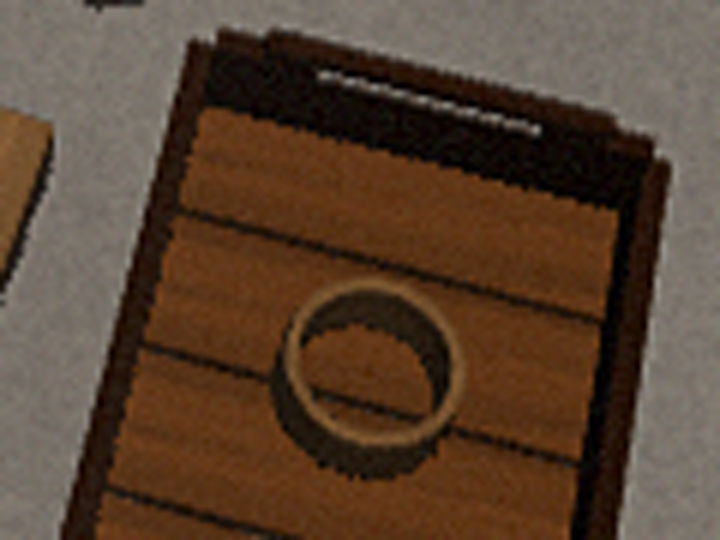

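View pics/c4.png

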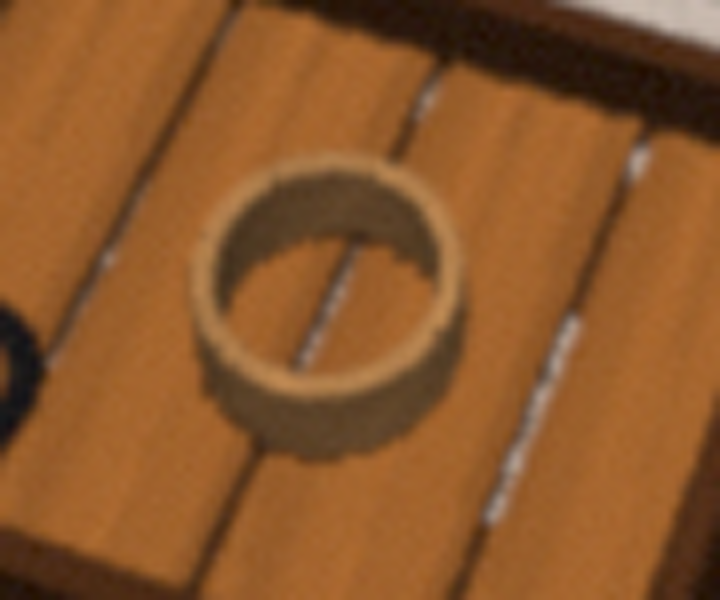

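```bash
python3 - <<'E'
from h import *
print('ring',onz('scene0.png',340+376/6,200+362/6,.044),onz('side0.png',240+327.5/8,270+274/8,.044))
print('cap',onz('scene0.png',220+338/8,135+207/8,.204),onz('side0.png',315+371/8,120+222/8,.204))
# bar ends top edge back in scene
a=onz('scene0.png',220+238/8,135+98/8,.232);b=onz('scene0.png',220+432/8,135+130/8,.232);print(a,b,b-a,np.degrees(np.arctan2(*(b-a)[1::-1])))
# side: bar top far end
for u,v in [(378,82),(420,86)]: print(onz('side0.png',315+u/8,120+v/8,.232))
E
```

```text
ring [0.54629202 0.17014604 0.044     ] [0.54287031 0.16961503 0.044     ]
cap [ 0.53102901 -0.1674277   0.204     ] [ 0.52615293 -0.16576009  0.204     ]
[ 0.52864052 -0.1935352   0.232     ] [ 0.51769229 -0.14515448  0.232     ] [-0.01094823  0.04838073  0.        ] 102.75088787107511
[ 0.53651162 -0.18941122  0.232     ]
[ 0.52561222 -0.1930354   0.232     ]
```

Two-view estimates agree to about 5 mm: cap at (0.528,-0.167) with bar yaw about 103°, ring at (0.5445,0.170). I'll lift and move over the cap, with a small turn to learn the sign of joint 6.

Request:
{"name": "apply_moves", "arguments": {"plan": [0,0,-0.04,0,0,0,0.03,-0.01,-0.08,0,0,-0.05,0.07,-0.02,-0.1,0,0,-0.1,0.11,-0.03,-0.1,0,0,-0.15,0.15,-0.04,-0.1,0,0,-0.2,0.19,-0.053,-0.1,0,0,-0.25,0.23,-0.065,-0.1,0,0,-0.3,0.27,-0.077,-0.1,0,0,-0.3,0.31,-0.088,-0.1,0,0,-0.3,0.345,-0.098,-0.1,0,0,-0.3,0.375,-0.106,-0.1,0,0,-0.3,0.395,-0.111,-0.1,0,0,-0.3]}}

```text
clock: 1.15
eef_pos: [0.5306, -0.1648, 0.3304]
tool_rot: [0.926, 0.377, 0.0, -0.001]
ft_force: [-0.0, -0.4, 0.9]
grip_width: 0.0854
```

```bash
python3 - <<'E'
from h import *
o=sensors.get_obs();print(o['clock'],o['joint_pos'],o['eef_pos'],R.from_quat(o['tool_rot']).as_matrix())
E
```

```text
1.15 [-3.01688141e-01  3.42235479e-01  3.98239100e-01  1.62759789e+00
  1.08410531e-03  2.06642081e+00] [ 0.53057023 -0.16476191  0.33038808] [[ 7.15481619e-01  6.98631419e-01 -4.39780153e-04]
 [ 6.98631322e-01 -7.15480718e-01  1.27223709e-03]
 [ 5.74170582e-04 -1.21750644e-03 -9.99999094e-01]]
```

Yaw grows as joint 6 falls, so starting at yaw 103° (q6 about 60°) leaves the full range for the turn.

Request:
{"name": "apply_moves", "arguments": {"plan": [0,0,0,0,0,-0.12,0,0,0,0,0,-0.24,0,0,0,0,0,-0.36,0,0,0,0,0,-0.48,0,0,0,0,0,-0.6,0,0,0,0,0,-0.72,0,0,0,0,0,-0.84,0,0,0,0,0,-0.94,0,0,0,0,0,-1.02,0,0,0,0,0,-1.02,0,0,0,0,0,-1.02]}}

```text
clock: 2.07
eef_pos: [0.5282, -0.168, 0.331]
tool_rot: [0.626, 0.779, -0.0, -0.0]
ft_force: [-0.8, -0.1, 0.3]
grip_width: 0.0853
```

```bash
python3 - <<'E'
from h import *
snap('wrist','w1.png');o=sensors.get_obs();print(o)
E
```

```text
{'clock': 2.1167, 'joint_pos': array([-3.07933600e-01,  3.39379547e-01,  3.95778747e-01,  1.62782091e+00,
       -2.27889985e-05,  1.04578902e+00]), 'joint_vel': array([ 0.00043666, -0.00120959,  0.00020521,  0.00045171, -0.00032025,
       -0.00760809]), 'tau': array([ 2.56640233e-03, -4.24715996e+01,  2.57773983e+01,  6.51245893e-03,
        5.35487823e-05, -9.12988849e-03]), 'eef_pos': array([ 0.52821901, -0.16800762,  0.33101316]), 'tool_rot': array([ 6.26349338e-01,  7.79542435e-01, -1.23388848e-04, -2.87541931e-04]), 'ft_force': array([-0.45282394,  1.04428551, -0.31774277]), 'ft_torque': array([ 0.00031568, -0.02214168, -0.01674842]), 'grip_width': 0.08558305090178797}
```

View pics/w1.png

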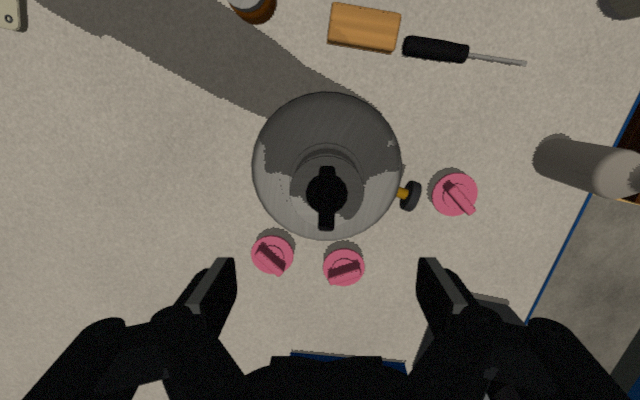

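```bash
python3 - <<'E'
from h import *
crop('w1.png',280,140,380,240,6,'c5.png')
E
```

```text
(no output)
```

View pics/c5.png

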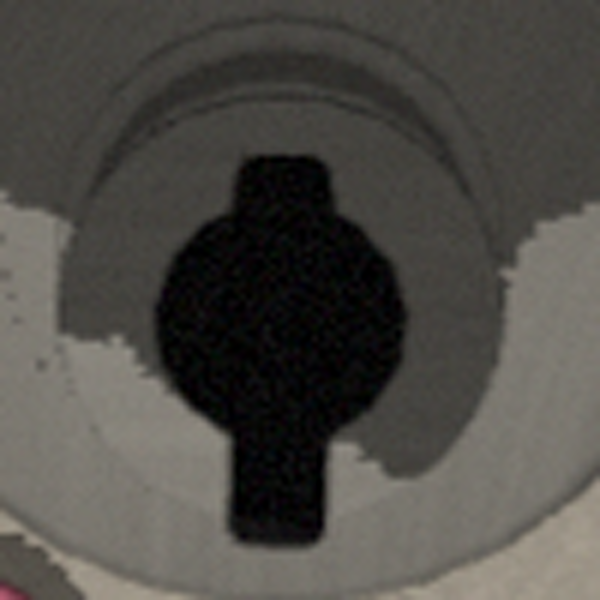

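```bash
python3 - <<'E'
from h import *
f='w1.png'
c=lambda u,v:(280+u/6,140+v/6)
def pr(s,p):
    d=np.array(p)-[0.52822,-0.16801,0]; a=np.radians(102.4);x=np.array([np.cos(a),np.sin(a)]);y=np.array([np.sin(a),-np.cos(a)])
    print(s,p,'tool xy',(d[:2]@x).round(4),(d[:2]@y).round(4))
pr('disc',onz(f,*c(281,305),.204))
pr('L',onz(f,*c(60,305),.204));pr('R',onz(f,*c(502,305),.204))
pr('T',onz(f,*c(281,95),.204));pr('B',onz(f,*c(281,515),.204))
pr('barend-',onz(f,*c(278,545),.232));pr('barend-',onz(f,*c(278,520),.232))
pr('bar+bottom',onz(f,*c(285,155),.204))
E
```

```text
disc [ 0.52904966 -0.16759507  0.204     ] tool xy 0.0002 0.0009
L [ 0.49658323 -0.17476138  0.204     ] tool xy 0.0002 -0.0323
R [ 0.56151289 -0.16042947  0.204     ] tool xy 0.0003 0.0341
T [ 0.52217768 -0.1365761   0.204     ] tool xy 0.032 0.0008
B [ 0.53643477 -0.20093022  0.204     ] tool xy -0.0339 0.001
barend- [ 0.53439988 -0.19400037  0.232     ] tool xy -0.0267 0.0005
barend- [ 0.53357913 -0.19028698  0.232     ] tool xy -0.0229 0.0005
bar+bottom [ 0.52466477 -0.14509011  0.204     ] tool xy 0.0231 0.0014
```

Disc centre and bar end agree to within 1 mm: the cap sits about (-0.7, +0.8) mm from the TCP in tool axes, and the bar is about 1° off. Next I descend.

Request:
{"name": "apply_moves", "arguments": {"plan": [-0.0005,0.0008,0.03,0,0,0.02,-0.0005,0.0008,0.06,0,0,0.02,-0.0005,0.0008,0.085,0,0,0.02,-0.0005,0.0008,0.1,0,0,0.02,-0.0005,0.0008,0.11,0,0,0.02,-0.0005,0.0008,0.117,0,0,0.02,-0.0005,0.0008,0.121,0,0,0.02,-0.0005,0.0008,0.121,0,0,0.02], "grip": 0.05}}

```text
clock: 2.78
eef_pos: [0.5293, -0.1684, 0.2102]
tool_rot: [0.634, 0.774, -0.0, -0.0]
ft_force: [-0.8, -0.3, -0.4]
grip_width: 0.0499
```

```bash
python3 - <<'E'
from h import *
snap('side','s2.png');o=sensors.get_obs();print(o)
crop('s2.png',300,80,420,180,6,'c6.png')
E
```

```text
{'clock': 2.8333, 'joint_pos': array([-3.08014899e-01,  3.59533866e-01,  1.15925218e-01,  1.32618540e+00,
       -1.50172382e-05,  1.06411120e+00]), 'joint_vel': array([ 0.00088931, -0.00891758,  0.01614899,  0.00712935,  0.00117776,
       -0.00265689]), 'tau': array([-4.32212182e-04, -4.22453070e+01,  2.47544861e+01, -6.31453888e-02,
       -1.23338859e-04,  2.76892286e-03]), 'eef_pos': array([ 0.52958464, -0.16848689,  0.21091471]), 'tool_rot': array([6.33495824e-01, 7.73745947e-01, 1.77994795e-04, 4.68521507e-04]), 'ft_force': array([ 0.90851296, -0.01032011,  0.28184289]), 'ft_torque': array([-0.02254234, -0.02168013,  0.03010246]), 'grip_width': 0.050131921660190745}
```

View pics/c6.png

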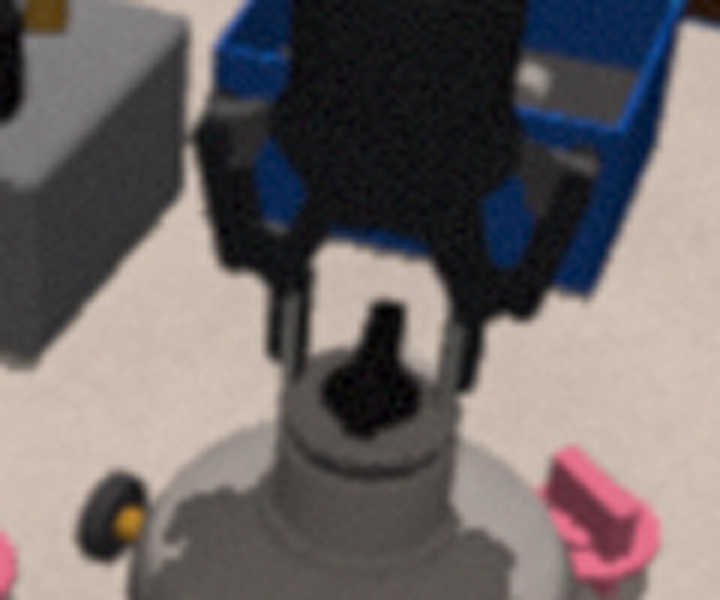

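The bar stands midway between the fingers. I close on it, and a drop in force z will show if the pads touch the hub.

Request:
{"name": "apply_moves", "arguments": {"plan": [0,0,0,0,0,0,0,0,0,0,0,0,0,0,0,0,0,0,0,0,0,0,0,0,0,0,0,0,0,0,0,0,0,0,0,0], "grip": 0.0}}

```text
clock: 3.33
eef_pos: [0.5295, -0.1686, 0.2115]
tool_rot: [0.633, 0.774, 0.0, 0.001]
ft_force: [-1.2, -0.4, 5.3]
grip_width: 0.0126
```

```bash
cat > st.py <<'E'
from h import *
o=sensors.get_obs();m=R.from_quat(o['tool_rot']).as_matrix()
print(o['clock'],o['eef_pos'].round(4),'yaw',np.degrees(np.arctan2(m[1,0],m[0,0])).round(2),'F',o['ft_force'].round(2),'T',o['ft_torque'].round(3),'q6',o['joint_pos'][5].round(4),'tau',o['tau'][[0,5]].round(3),'g',o['grip_width'].round(4))
E
python3 st.py
```

```text
Traceback (most recent call last):
  File "st.py", line 3, in <module>
    print(o['clock'],o['eef_pos'].round(4),'yaw',np.degrees(np.arctan2(m[1,0],m[0,0])).round(2),'F',o['ft_force'].round(2),'T',o['ft_torque'].round(3),'q6',o['joint_pos'][5].round(4),'tau',o['tau'][[0,5]].round(3),'g',o['grip_width'].round(4))
                                                                                                                                                                                                                          ^^^^^^^^^^^^^^^^^^^^^
AttributeError: 'float' object has no attribute 'round'
```

Gripped at 12.6 mm, with about 5 N of downward push from the pads swinging forward. I'll ease it off before turning.

Request:
{"name": "apply_moves", "arguments": {"plan": [0,0,-0.001,0,0,0,0,0,-0.001,0,0,0]}}

```text
clock: 3.5
eef_pos: [0.5295, -0.1686, 0.2115]
tool_rot: [0.633, 0.774, 0.0, 0.0]
ft_force: [-0.4, -0.6, 2.4]
grip_width: 0.0127
```

```bash
sed -i "s/o\['grip_width'\].round(4)/round(o['grip_width'],4)/" st.py; python3 st.py
```

```text
3.5 [ 0.5295 -0.1686  0.2115] yaw 101.4 F [-0.41 -0.63  2.41] T [-0.14  -0.058  0.018] q6 1.0638 tau [0.395 0.001] g 0.0127
```

Request:
{"name": "apply_moves", "arguments": {"plan": [0,0,0,0,0,-0.025,0,0,0,0,0,-0.05,0,0,0,0,0,-0.075,0,0,0,0,0,-0.1]}}

```text
clock: 3.83
eef_pos: [0.5293, -0.1685, 0.2115]
tool_rot: [0.593, 0.805, 0.0, 0.0]
ft_force: [0.4, -0.1, 2.5]
grip_width: 0.0123
```

```bash
python3 st.py
```

```text
3.8333 [ 0.5293 -0.1685  0.2115] yaw 107.27 F [ 0.45 -0.12  2.51] T [-0.086 -0.008 -0.063] q6 0.9613 tau [0.436 0.184] g 0.0123
```

Free turn so far shows only friction (about 0.06 N m). I'll gauge the torsional stiffness with a tiny reversal before creeping to the stop.

Request:
{"name": "apply_moves", "arguments": {"plan": [0,0,0,0,0,0.003]}}

```text
clock: 3.92
eef_pos: [0.5294, -0.1684, 0.2115]
tool_rot: [0.595, 0.804, 0.0, 0.0]
ft_force: [0.3, -0.3, 2.8]
grip_width: 0.0124
```

```bash
python3 st.py
```

```text
3.9167 [ 0.5294 -0.1684  0.2115] yaw 107.04 F [ 0.26 -0.29  2.76] T [-0.148 -0.085  0.011] q6 0.9653 tau [ 0.375 -0.184] g 0.0124
```

Request:
{"name": "apply_moves", "arguments": {"plan": [0,0,0,0,0,-0.003]}}

```text
clock: 4.0
eef_pos: [0.5293, -0.1684, 0.2115]
tool_rot: [0.594, 0.805, 0.0, 0.0]
ft_force: [-0.1, -1.1, 3.0]
grip_width: 0.0126
```

```bash
python3 st.py
```

```text
4.0 [ 0.5293 -0.1684  0.2115] yaw 107.14 F [-0.05 -1.06  3.01] T [-0.176  0.008 -0.02 ] q6 0.9636 tau [ 0.47  -0.004] g 0.0126
```

Request:
{"name": "apply_moves", "arguments": {"plan": [0,0,0,0,0,-0.01,0,0,0,0,0,-0.02,0,0,0,0,0,-0.03]}}

```text
clock: 4.25
eef_pos: [0.5293, -0.1684, 0.2115]
tool_rot: [0.581, 0.814, 0.0, 0.0]
ft_force: [0.5, -1.0, 3.0]
grip_width: 0.0125
```

```bash
python3 st.py
```

```text
4.25 [ 0.5293 -0.1684  0.2115] yaw 108.91 F [ 0.47 -1.03  2.98] T [-0.157 -0.007 -0.037] q6 0.9328 tau [0.483 0.045] g 0.0125
```

Request:
{"name": "apply_moves", "arguments": {"plan": [0,0,0,0,0,-0.01,0,0,0,0,0,-0.015]}}

```text
clock: 4.42
eef_pos: [0.5293, -0.1684, 0.2115]
tool_rot: [0.575, 0.818, 0.0, 0.0]
ft_force: [0.1, -0.4, 3.5]
grip_width: 0.0129
```

```bash
python3 st.py
```

```text
4.4167 [ 0.5293 -0.1684  0.2115] yaw 109.75 F [ 0.15 -0.44  3.5 ] T [-0.183  0.03  -0.093] q6 0.918 tau [ 0.473 -0.037] g 0.0129
```

Request:
{"name": "apply_moves", "arguments": {"plan": [0,0,0,0,0,-0.01]}}

```text
clock: 4.5
eef_pos: [0.5293, -0.1684, 0.2115]
tool_rot: [0.571, 0.821, 0.0, 0.0]
ft_force: [0.7, -0.5, 5.2]
grip_width: 0.0127
```

```bash
python3 st.py
```

```text
4.5 [ 0.5293 -0.1684  0.2115] yaw 110.33 F [ 0.71 -0.51  5.2 ] T [-0.144 -0.029 -0.066] q6 0.908 tau [0.456 0.08 ] g 0.0127
```

Request:
{"name": "apply_moves", "arguments": {"plan": [0,0,-0.0005,0,0,-0.01,0,0,-0.0005,0,0,-0.02]}}

```text
clock: 4.67
eef_pos: [0.5292, -0.1683, 0.2115]
tool_rot: [0.563, 0.826, -0.0, -0.0]
ft_force: [1.1, -0.8, 2.3]
grip_width: 0.0123
```

```bash
python3 st.py
```

```text
4.6667 [ 0.5292 -0.1683  0.2115] yaw 111.48 F [ 1.1  -0.77  2.29] T [-0.226 -0.145 -0.024] q6 0.8879 tau [0.453 0.028] g 0.0123
```

Request:
{"name": "apply_moves", "arguments": {"plan": [0,0,0,0,0,-0.01,0,0,0,0,0,-0.02]}}

```text
clock: 4.83
eef_pos: [0.5292, -0.1683, 0.2115]
tool_rot: [0.555, 0.832, -0.0, -0.0]
ft_force: [0.8, -0.8, 2.0]
grip_width: 0.0127
```

```bash
python3 st.py
```

```text
4.8333 [ 0.5292 -0.1683  0.2115] yaw 112.63 F [ 0.79 -0.76  1.97] T [-0.223 -0.233 -0.12 ] q6 0.8679 tau [0.433 0.018] g 0.0127
```

Request:
{"name": "apply_moves", "arguments": {"plan": [0,0,0,0,0,-0.006]}}

```text
clock: 4.92
eef_pos: [0.5291, -0.1683, 0.2115]
tool_rot: [0.552, 0.834, -0.0, -0.0]
ft_force: [0.6, -1.5, 0.6]
grip_width: 0.0126
```

```bash
python3 st.py
```

```text
4.9167 [ 0.5291 -0.1683  0.2115] yaw 112.96 F [ 0.65 -1.55  0.57] T [-0.195 -0.233 -0.128] q6 0.862 tau [ 0.427 -0.053] g 0.0126
```

Request:
{"name": "apply_moves", "arguments": {"plan": [0,0,0,0,0,-0.006]}}

```text
clock: 5.0
eef_pos: [0.5291, -0.1683, 0.2115]
tool_rot: [0.55, 0.835, -0.0, -0.0]
ft_force: [1.1, -1.4, 0.8]
grip_width: 0.013
```

```bash
python3 st.py
```

```text
5.0 [ 0.5291 -0.1683  0.2115] yaw 113.3 F [ 1.1  -1.37  0.8 ] T [-0.191 -0.254 -0.062] q6 0.8562 tau [ 0.415 -0.033] g 0.013
```

Request:
{"name": "apply_moves", "arguments": {"plan": [0,0,0,0,0,-0.01,0,0,0,0,0,-0.02]}}

```text
clock: 5.17
eef_pos: [0.5291, -0.1683, 0.2115]
tool_rot: [0.541, 0.841, -0.0, -0.0]
ft_force: [0.8, -0.0, -0.3]
grip_width: 0.0124
```

```bash
python3 st.py
```

```text
5.1667 [ 0.5291 -0.1683  0.2115] yaw 114.46 F [ 0.83 -0.04 -0.28] T [-0.25  -0.249 -0.12 ] q6 0.8358 tau [0.386 0.009] g 0.0124
```

Request:
{"name": "apply_moves", "arguments": {"plan": [0,0,0.0003,0,0,-0.01,0,0,0.0003,0,0,-0.02]}}

```text
clock: 5.33
eef_pos: [0.529, -0.1683, 0.2115]
tool_rot: [0.533, 0.846, -0.0, -0.0]
ft_force: [0.8, -0.5, 0.9]
grip_width: 0.0128
```

```bash
python3 st.py
```

```text
5.3333 [ 0.529  -0.1683  0.2115] yaw 115.62 F [ 0.78 -0.47  0.9 ] T [-0.123 -0.075 -0.092] q6 0.8158 tau [0.345 0.015] g 0.0128
```

Request:
{"name": "apply_moves", "arguments": {"plan": [0,0,0,0,0,-0.01,0,0,0,0,0,-0.02]}}

```text
clock: 5.5
eef_pos: [0.529, -0.1683, 0.2115]
tool_rot: [0.524, 0.852, -0.0, -0.0]
ft_force: [-0.5, -1.5, 0.4]
grip_width: 0.0128
```

```bash
python3 st.py
```

```text
5.5 [ 0.529  -0.1683  0.2115] yaw 116.76 F [-0.54 -1.47  0.41] T [-0.12   0.018 -0.11 ] q6 0.7958 tau [0.304 0.019] g 0.0128
```

Request:
{"name": "apply_moves", "arguments": {"plan": [0,0,0,0,0,-0.01,0,0,0,0,0,-0.02]}}

```text
clock: 5.67
eef_pos: [0.529, -0.1683, 0.2115]
tool_rot: [0.516, 0.857, -0.0, -0.0]
ft_force: [-0.9, 0.3, 2.2]
grip_width: 0.0127
```

```bash
python3 st.py
```

```text
5.6667 [ 0.529  -0.1683  0.2115] yaw 117.9 F [-0.94  0.32  2.2 ] T [-0.059  0.07  -0.056] q6 0.7758 tau [0.266 0.022] g 0.0127
```

Request:
{"name": "apply_moves", "arguments": {"plan": [0,0,0,0,0,-0.01,0,0,0,0,0,-0.02]}}

```text
clock: 5.83
eef_pos: [0.529, -0.1683, 0.2115]
tool_rot: [0.507, 0.862, -0.0, -0.0]
ft_force: [-0.8, -0.2, 1.7]
grip_width: 0.0128
```

```bash
python3 st.py
```

```text
5.8333 [ 0.529  -0.1683  0.2115] yaw 119.05 F [-0.81 -0.21  1.71] T [-0.054  0.067 -0.088] q6 0.7557 tau [0.222 0.025] g 0.0128
```

Request:
{"name": "apply_moves", "arguments": {"plan": [0,0,0,0,0,-0.01,0,0,0,0,0,-0.02]}}

```text
clock: 6.0
eef_pos: [0.529, -0.1683, 0.2115]
tool_rot: [0.499, 0.867, -0.0, -0.0]
ft_force: [-1.7, -0.3, 2.4]
grip_width: 0.0124
```

```bash
python3 st.py
```

```text
6.0 [ 0.529  -0.1683  0.2115] yaw 120.2 F [-1.74 -0.28  2.39] T [-0.048  0.201 -0.074] q6 0.7358 tau [0.184 0.025] g 0.0124
```

Request:
{"name": "apply_moves", "arguments": {"plan": [0,0,0,0,0,-0.01,0,0,0,0,0,-0.02]}}

```text
clock: 6.17
eef_pos: [0.529, -0.1683, 0.2115]
tool_rot: [0.49, 0.872, -0.0, -0.0]
ft_force: [-1.6, 0.2, 2.7]
grip_width: 0.013
```

```bash
python3 st.py
```

```text
6.1667 [ 0.529  -0.1683  0.2115] yaw 121.34 F [-1.55  0.22  2.66] T [ 0.018  0.26  -0.103] q6 0.7158 tau [ 0.271 -0.008] g 0.013
```

Request:
{"name": "apply_moves", "arguments": {"plan": [0,0,0,0,0,-0.01,0,0,0,0,0,-0.02]}}

```text
clock: 6.33
eef_pos: [0.529, -0.1684, 0.2115]
tool_rot: [0.481, 0.877, -0.0, -0.0]
ft_force: [-2.6, -0.5, 1.6]
grip_width: 0.013
```

```bash
python3 st.py
```

```text
6.3333 [ 0.529  -0.1684  0.2115] yaw 122.48 F [-2.64 -0.51  1.56] T [-0.063  0.317 -0.121] q6 0.6959 tau [ 0.529 -0.048] g 0.013
```

Request:
{"name": "apply_moves", "arguments": {"plan": [0.0003,-0.0004,0,0,0,-0.01,0.0003,-0.0004,0,0,0,-0.015]}}

```text
clock: 6.5
eef_pos: [0.5288, -0.1685, 0.2115]
tool_rot: [0.475, 0.88, -0.0, 0.0]
ft_force: [-0.9, -0.9, 0.7]
grip_width: 0.0126
```

```bash
python3 st.py
```

```text
6.5 [ 0.5288 -0.1685  0.2115] yaw 123.32 F [-0.86 -0.87  0.73] T [-0.127  0.137 -0.224] q6 0.6809 tau [ 0.677 -0.148] g 0.0126
```

Tz jumped to -0.22 and joint 6's torque changed too, so this looks like the stop. I hold and reread.

Request:
{"name": "apply_moves", "arguments": {"plan": [0,0,0,0,0,0]}}

```text
clock: 6.58
eef_pos: [0.5288, -0.1685, 0.2115]
tool_rot: [0.475, 0.88, -0.0, 0.0]
ft_force: [0.1, -0.8, 1.6]
grip_width: 0.0129
```

```bash
python3 st.py
```

```text
6.5833 [ 0.5288 -0.1685  0.2115] yaw 123.3 F [ 0.1  -0.82  1.62] T [-0.166  0.042 -0.081] q6 0.6813 tau [ 0.666 -0.158] g 0.0129
```

Request:
{"name": "apply_moves", "arguments": {"plan": [0,0,0,0,0,-0.006]}}

```text
clock: 6.67
eef_pos: [0.5287, -0.1686, 0.2115]
tool_rot: [0.472, 0.881, -0.0, 0.0]
ft_force: [0.2, -1.0, 0.8]
grip_width: 0.0129
```

```bash
python3 st.py
```

```text
6.6667 [ 0.5287 -0.1686  0.2115] yaw 123.64 F [ 0.19 -0.95  0.81] T [-0.228  0.086 -0.173] q6 0.6754 tau [ 0.907 -0.076] g 0.0129
```

Request:
{"name": "apply_moves", "arguments": {"plan": [0,0,0,0,0,-0.006]}}

```text
clock: 6.75
eef_pos: [0.5287, -0.1686, 0.2115]
tool_rot: [0.47, 0.883, -0.0, 0.0]
ft_force: [-0.3, -1.3, 0.9]
grip_width: 0.0126
```

```bash
python3 st.py
```

```text
6.75 [ 0.5287 -0.1686  0.2115] yaw 123.99 F [-0.3  -1.32  0.92] T [-0.286  0.173 -0.184] q6 0.6692 tau [ 1.08  -0.124] g 0.0126
```

Request:
{"name": "apply_moves", "arguments": {"plan": [0,0,0,0,0,-0.006]}}

```text
clock: 6.83
eef_pos: [0.5287, -0.1686, 0.2115]
tool_rot: [0.467, 0.884, -0.0, 0.0]
ft_force: [-0.6, -1.7, -0.0]
grip_width: 0.0125
```

```bash
python3 st.py
```

```text
6.8333 [ 0.5287 -0.1686  0.2115] yaw 124.34 F [-0.64 -1.71 -0.04] T [-0.324  0.218 -0.196] q6 0.6631 tau [ 1.257 -0.162] g 0.0125
```

Torque now rises steadily with each step (Tz about -0.20, tau6 -0.16), so this is contact. One more tiny step, then hold.

Request:
{"name": "apply_moves", "arguments": {"plan": [0,0,0,0,0,-0.006,0,0,0,0,0,-0.006]}}

```text
clock: 7.0
eef_pos: [0.5286, -0.1686, 0.2115]
tool_rot: [0.464, 0.886, -0.0, 0.0]
ft_force: [-1.2, -1.5, 1.0]
grip_width: 0.0124
```

```bash
python3 st.py
```

```text
7.0 [ 0.5286 -0.1686  0.2115] yaw 124.66 F [-1.23 -1.54  1.04] T [-0.478  0.184 -0.228] q6 0.6574 tau [ 1.505 -0.261] g 0.0124
```

Request:
{"name": "apply_moves", "arguments": {"plan": [0,0,0,0,0,0]}}

```text
clock: 7.08
eef_pos: [0.5286, -0.1686, 0.2115]
tool_rot: [0.464, 0.886, -0.0, 0.0]
ft_force: [-0.7, -2.4, 0.6]
grip_width: 0.0127
```

```bash
python3 st.py
```

```text
7.0833 [ 0.5286 -0.1686  0.2115] yaw 124.65 F [-0.72 -2.39  0.58] T [-0.529  0.212 -0.219] q6 0.6576 tau [ 1.622 -0.221] g 0.0127
```

Request:
{"name": "apply_moves", "arguments": {"plan": [0,0,0,0,0,-0.006,0,0,0,0,0,-0.006]}}

```text
clock: 7.25
eef_pos: [0.5286, -0.1686, 0.2115]
tool_rot: [0.462, 0.887, -0.0, 0.0]
ft_force: [-0.4, -2.3, 1.5]
grip_width: 0.0121
```

```bash
python3 st.py
```

```text
7.25 [ 0.5286 -0.1686  0.2115] yaw 125.0 F [-0.41 -2.26  1.51] T [-0.576  0.249 -0.327] q6 0.6514 tau [ 1.936 -0.308] g 0.0121
```

Request:
{"name": "apply_moves", "arguments": {"plan": [0,0,0,0,0,0]}}

```text
clock: 7.33
eef_pos: [0.5286, -0.1686, 0.2115]
tool_rot: [0.462, 0.887, -0.0, 0.0]
ft_force: [-1.3, -3.3, 0.8]
grip_width: 0.0125
```

```bash
python3 st.py
```

```text
7.3333 [ 0.5286 -0.1686  0.2115] yaw 124.99 F [-1.34 -3.3   0.85] T [-0.728  0.225 -0.286] q6 0.6516 tau [ 2.056 -0.276] g 0.0125
```

```bash
python3 - <<'E'
from h import *
snap('wrist','w3.png');crop('w3.png',240,180,400,300,5,'c7.png')
E
python3 st.py
```

```text
7.3833 [ 0.5286 -0.1686  0.2115] yaw 125.0 F [-1.42 -3.53  1.22] T [-0.685  0.281 -0.272] q6 0.6516 tau [ 2.131 -0.275] g 0.0123
```

View pics/c7.png

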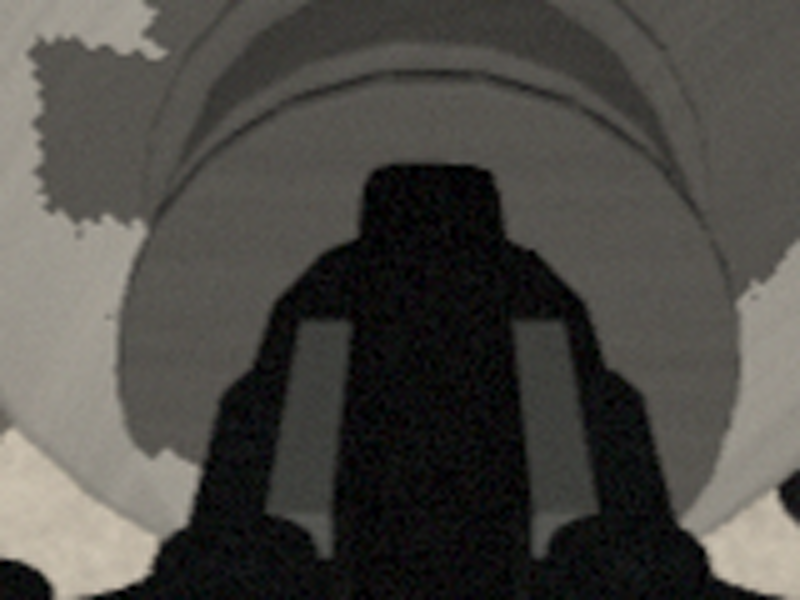

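Contact is clear: Tz about -0.28 steady, held more than 0.3 s, tool height unchanged since the start. I ease the torque and side load slightly, then press in stages.

Request:
{"name": "apply_moves", "arguments": {"plan": [-0.0003,-0.0004,0,0,0,0.006,-0.0003,-0.0004,0.001,0,0,0.02,-0.0003,-0.0004,0.002,0,0,0.03,-0.0003,-0.0004,0.003,0,0,0.03,-0.0003,-0.0004,0.004,0,0,0.03,-0.0003,-0.0004,0.005,0,0,0.03]}}

```text
clock: 7.88
eef_pos: [0.5288, -0.1686, 0.2083]
tool_rot: [0.475, 0.88, 0.0, 0.001]
ft_force: [-3.9, -2.4, 9.3]
grip_width: 0.0128
```

```bash
python3 st.py
```

```text
7.8833 [ 0.5288 -0.1686  0.2083] yaw 123.31 F [-3.95 -2.43  9.3 ] T [-0.28   0.894 -0.02 ] q6 0.6806 tau [ 1.218 -0.008] g 0.0128
```

Request:
{"name": "apply_moves", "arguments": {"plan": [0,-0.0004,0.001,0,0,0,0,-0.0007,0.002,0,0,0,0,-0.0007,0.003,0,0,0,0,-0.0007,0.0033,0,0,0]}}

```text
clock: 8.22
eef_pos: [0.5287, -0.1687, 0.2054]
tool_rot: [0.475, 0.88, 0.001, 0.001]
ft_force: [-3.3, -0.7, 10.9]
grip_width: 0.0125
```

```bash
python3 st.py
```

```text
8.2167 [ 0.5287 -0.1687  0.2054] yaw 123.33 F [-3.28 -0.66 10.9 ] T [-0.031  0.683  0.049] q6 0.6796 tau [0.606 0.011] g 0.0125
```

Pressed 6 mm at 11 N, which matches the spring. I turn back to the stop angle and slightly past, checking torque.

Request:
{"name": "apply_moves", "arguments": {"plan": [0,0,0,0,0,-0.012,0,0,0,0,0,-0.024,0,0,0,0,0,-0.034]}}

```text
clock: 8.47
eef_pos: [0.5288, -0.1687, 0.2056]
tool_rot: [0.459, 0.888, 0.001, 0.002]
ft_force: [-2.2, 0.3, 12.0]
grip_width: 0.0126
```

```bash
python3 st.py
```

```text
8.4667 [ 0.5288 -0.1687  0.2056] yaw 125.3 F [-2.22  0.32 12.02] T [-0.044  0.697  0.013] q6 0.6452 tau [0.611 0.053] g 0.0126
```

Request:
{"name": "apply_moves", "arguments": {"plan": [0,0,0,0,0,-0.01,0,0,0,0,0,-0.02,0,0,0,0,0,-0.03]}}

```text
clock: 8.72
eef_pos: [0.5289, -0.1687, 0.2056]
tool_rot: [0.446, 0.895, 0.001, 0.002]
ft_force: [-1.5, 0.5, 10.9]
grip_width: 0.0125
```

```bash
python3 st.py
```

```text
8.7167 [ 0.5289 -0.1687  0.2056] yaw 127.02 F [-1.54  0.49 10.88] T [-0.099  0.656 -0.047] q6 0.6152 tau [0.557 0.065] g 0.0125
```

Request:
{"name": "apply_moves", "arguments": {"plan": [0,0,0,0,0,-0.015,0,0,0,0,0,-0.03,0,0,0,0,0,-0.045,0,0,0,0,0,-0.06]}}

```text
clock: 9.05
eef_pos: [0.529, -0.1687, 0.2057]
tool_rot: [0.419, 0.908, 0.001, 0.002]
ft_force: [-2.0, 0.1, 10.4]
grip_width: 0.0127
```

```bash
python3 st.py
```

```text
9.05 [ 0.529  -0.1687  0.2057] yaw 130.47 F [-1.97  0.12 10.4 ] T [ 0.004  0.579 -0.055] q6 0.555 tau [0.468 0.114] g 0.0127
```

Past the first stop freely. Now most of the way to the second.

Request:
{"name": "apply_moves", "arguments": {"plan": [0,0,0,0,0,-0.03,0,0,0,0,0,-0.07,0,0,0,0,0,-0.11,0,0,0,0,0,-0.15,0,0,0,0,0,-0.19,0,0,0,0,0,-0.23,0,0,0,0,0,-0.27,0,0,0,0,0,-0.3]}}

```text
clock: 9.72
eef_pos: [0.5295, -0.1686, 0.2059]
tool_rot: [0.278, 0.961, 0.001, 0.003]
ft_force: [-1.3, 0.3, 10.5]
grip_width: 0.0127
```

```bash
python3 st.py
```

```text
9.7167 [ 0.5295 -0.1686  0.2059] yaw 147.73 F [-1.26  0.34 10.49] T [ 0.057  0.336 -0.033] q6 0.2539 tau [0.187 0.2  ] g 0.0127
```

Request:
{"name": "apply_moves", "arguments": {"plan": [0,0,0,0,0,-0.03,0,0,0,0,0,-0.07,0,0,0,0,0,-0.11,0,0,0,0,0,-0.15,0,0,0,0,0,-0.19,0,0,0,0,0,-0.23,0,0,0,0,0,-0.27,0,0,0,0,0,-0.31,0,0,0,0,0,-0.33]}}

```text
clock: 10.47
eef_pos: [0.5297, -0.1685, 0.2059]
tool_rot: [0.116, 0.993, 0.001, 0.003]
ft_force: [-0.6, 0.4, 10.2]
grip_width: 0.0126
```

```bash
python3 st.py
```

```text
10.4667 [ 0.5297 -0.1685  0.2059] yaw 166.63 F [-0.64  0.44 10.24] T [ 0.085  0.288 -0.032] q6 -0.0759 tau [0.066 0.04 ] g 0.0126
```

Request:
{"name": "apply_moves", "arguments": {"plan": [0,0,0,0,0,-0.015,0,0,0,0,0,-0.03,0,0,0,0,0,-0.045]}}

```text
clock: 10.72
eef_pos: [0.5297, -0.1685, 0.2059]
tool_rot: [0.094, 0.996, 0.001, 0.003]
ft_force: [-1.4, 0.4, 10.7]
grip_width: 0.0127
```

```bash
python3 st.py
```

```text
10.7167 [ 0.5297 -0.1685  0.2059] yaw 169.16 F [-1.39  0.38 10.71] T [ 0.093  0.277 -0.019] q6 -0.12 tau [0.059 0.117] g 0.0127
```

Request:
{"name": "apply_moves", "arguments": {"plan": [0,0,0,0,0,-0.012,0,0,0,0,0,-0.024]}}

```text
clock: 10.88
eef_pos: [0.5297, -0.1685, 0.2059]
tool_rot: [0.083, 0.997, 0.0, 0.003]
ft_force: [-0.6, -0.5, 11.1]
grip_width: 0.0126
```

```bash
python3 st.py
```

```text
10.8833 [ 0.5297 -0.1685  0.2059] yaw 170.53 F [-0.64 -0.49 11.12] T [ 0.096  0.298 -0.078] q6 -0.1439 tau [0.054 0.086] g 0.0126
```

Request:
{"name": "apply_moves", "arguments": {"plan": [0,0,0,0,0,-0.012,0,0,0,0,0,-0.024]}}

```text
clock: 11.05
eef_pos: [0.5297, -0.1686, 0.2059]
tool_rot: [0.071, 0.997, 0.0, 0.003]
ft_force: [-0.1, -0.6, 10.7]
grip_width: 0.0125
```

```bash
python3 st.py
```

```text
11.05 [ 0.5297 -0.1686  0.2059] yaw 171.9 F [-0.06 -0.61 10.71] T [ 0.064  0.181 -0.052] q6 -0.1678 tau [0.241 0.049] g 0.0125
```

Request:
{"name": "apply_moves", "arguments": {"plan": [0,0,0,0,0,-0.01,0,0,0,0,0,-0.02]}}

```text
clock: 11.22
eef_pos: [0.5297, -0.1688, 0.2059]
tool_rot: [0.061, 0.998, 0.0, 0.003]
ft_force: [0.0, -0.5, 10.4]
grip_width: 0.0129
```

```bash
python3 st.py
```

```text
11.2167 [ 0.5297 -0.1688  0.2059] yaw 173.02 F [ 0.03 -0.46 10.45] T [-0.129  0.174 -0.088] q6 -0.1876 tau [ 0.614 -0.018] g 0.0129
```

Request:
{"name": "apply_moves", "arguments": {"plan": [0,0,0,0,0,-0.01]}}

```text
clock: 11.3
eef_pos: [0.5298, -0.1689, 0.2059]
tool_rot: [0.056, 0.998, -0.0, 0.003]
ft_force: [-0.4, -1.1, 9.8]
grip_width: 0.0128
```

```bash
python3 st.py
```

```text
11.3 [ 0.5298 -0.1689  0.2059] yaw 173.59 F [-0.42 -1.13  9.79] T [-0.221  0.16  -0.157] q6 -0.1975 tau [ 0.844 -0.051] g 0.0128
```

Request:
{"name": "apply_moves", "arguments": {"plan": [0,0,0,0,0,-0.008]}}

```text
clock: 11.38
eef_pos: [0.5298, -0.1691, 0.2059]
tool_rot: [0.052, 0.999, -0.0, 0.003]
ft_force: [-0.5, -1.5, 10.5]
grip_width: 0.0126
```

```bash
python3 st.py
```

```text
11.3833 [ 0.5298 -0.1691  0.2059] yaw 174.03 F [-0.46 -1.5  10.53] T [-0.261  0.222 -0.143] q6 -0.2054 tau [ 0.983 -0.102] g 0.0126
```

Second stop felt: same signature, about 50° past the first. I let the spring raise the cap.

Request:
{"name": "apply_moves", "arguments": {"plan": [0,0,-0.002,0,0,-0.004,0,0,-0.004,0,0,-0.004,0,0,-0.006,0,0,-0.004,0,0,-0.008,0,0,-0.004,0,0,-0.01,0,0,-0.004]}}

```text
clock: 11.8
eef_pos: [0.5295, -0.1691, 0.2141]
tool_rot: [0.05, 0.999, 0.0, 0.002]
ft_force: [2.8, -1.8, 1.8]
grip_width: 0.0131
```

```bash
python3 st.py
```

```text
11.8 [ 0.5295 -0.1691  0.2141] yaw 174.24 F [ 2.75 -1.76  1.8 ] T [-0.393 -0.884 -0.077] q6 -0.2092 tau [ 0.306 -0.085] g 0.0131
```

Request:
{"name": "apply_moves", "arguments": {"plan": [0,0,-0.002,0,0,0.005,0,0,-0.004,0,0,0.008,0,0,-0.006,0,0,0.008,0,0,-0.008,0,0,0.008]}}

```text
clock: 12.13
eef_pos: [0.5271, -0.1686, 0.2206]
tool_rot: [0.054, 0.999, 0.001, -0.001]
ft_force: [1.5, -0.9, 0.7]
grip_width: 0.0128
```

```bash
python3 st.py
```

```text
12.1333 [ 0.5271 -0.1686  0.2206] yaw 173.78 F [ 1.48 -0.89  0.7 ] T [-0.023 -0.199  0.051] q6 -0.2014 tau [-0.118  0.001] g 0.0128
```

The cap is free and up 9 mm with almost no load. Lift it clear.

Request:
{"name": "apply_moves", "arguments": {"plan": [0,0,-0.001,0,0,0,0,0,-0.003,0,0,0,0,0,-0.007,0,0,0,0,0,-0.012,0,0,0,0,0,-0.018,0,0,0,0,0,-0.024,0,0,0,0,0,-0.032,0,0,0,0,0,-0.042,0,0,0,0,0,-0.055,0,0,0,0,0,-0.065,0,0,0,0,0,-0.07,0,0,0,0,0,-0.07,0,0,0]}}

```text
clock: 13.13
eef_pos: [0.5288, -0.1694, 0.2934]
tool_rot: [0.054, 0.999, -0.0, 0.002]
ft_force: [0.3, 0.4, -1.1]
grip_width: 0.0127
```

```bash
python3 st.py;  python3 - <<'E'
from h import *
snap('scene','sc4.png');snap('side','s4.png');snap('wrist','w4.png')
crop('sc4.png',210,100,330,190,6,'c8.png')
crop('s4.png',300,60,420,150,6,'c9.png')
crop('w4.png',240,180,400,300,5,'c10.png')
E
```

```text
13.1333 [ 0.5288 -0.1694  0.2934] yaw 173.77 F [ 0.35  0.39 -1.15] T [-0.029  0.037 -0.02 ] q6 -0.2013 tau [-0.001 -0.   ] g 0.0127
```

View pics/c8.png

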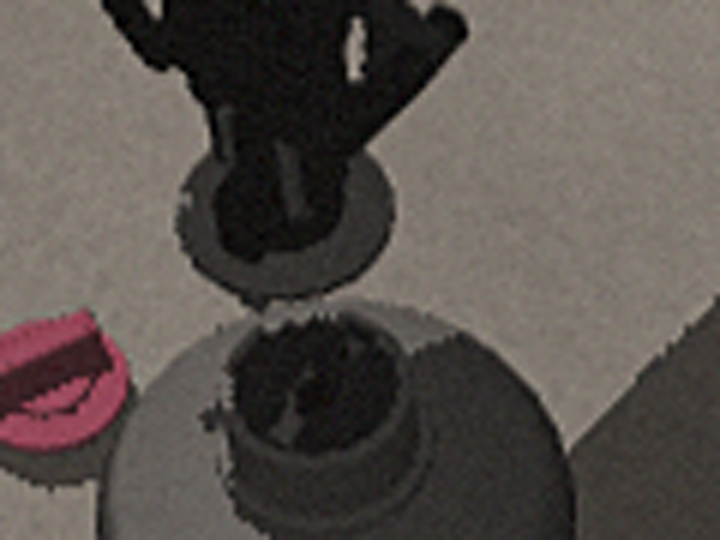

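View pics/c9.png

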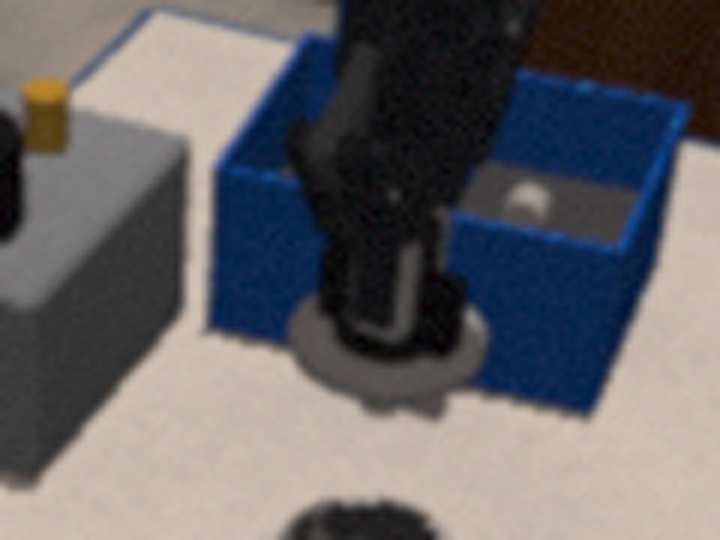

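View pics/c10.png

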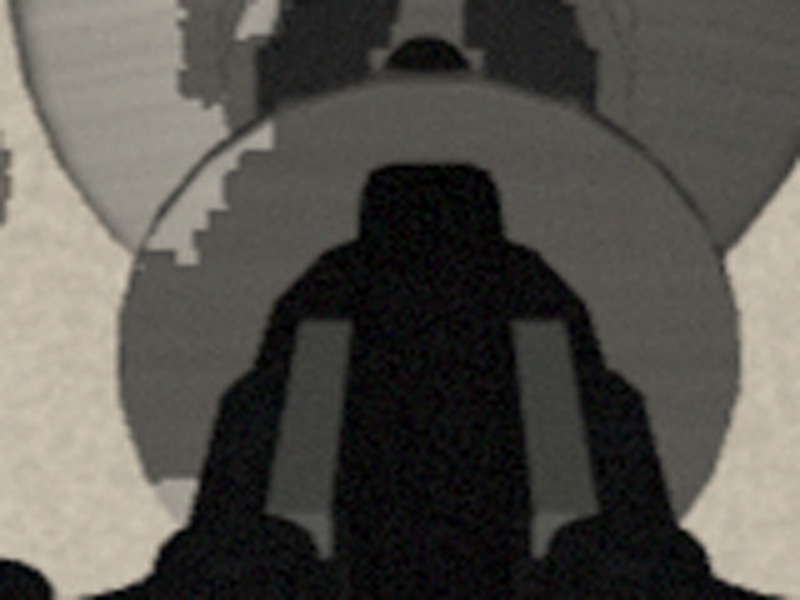

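The cap is out, upright, centred between the pads, and the neck is empty. I move to the tray, stopping 90 mm short in tool x so the wrist camera can see the ring past the cap.

Request:
{"name": "apply_moves", "arguments": {"plan": [-0.005,0.012,0,0,0,0,-0.012,0.04,0,0,0,0,-0.02,0.075,0,0,0,0,-0.028,0.11,0,0,0,0,-0.036,0.145,0,0,0,0,-0.044,0.18,0,0,0,0,-0.05,0.215,0,0,0,0,-0.056,0.25,0,0,0,0,-0.062,0.285,0,0,0,0,-0.066,0.315,0,0,0,0,-0.069,0.332,0,0,0,0,-0.069,0.339,0,0,0,0]}}

```text
clock: 14.28
eef_pos: [0.6332, 0.1645, 0.2892]
tool_rot: [0.052, 0.999, 0.0, -0.001]
ft_force: [0.5, 0.6, -1.1]
grip_width: 0.0126
```

Request:
{"name": "apply_moves", "arguments": {"plan": [0,0,0.02,0,0,0,0,0,0.05,0,0,0,0,0,0.08,0,0,0,0,0,0.1,0,0,0,0,0,0.1,0,0,0,0,0,0.1,0,0,0]}}

```text
clock: 14.78
eef_pos: [0.6321, 0.1596, 0.1898]
tool_rot: [0.055, 0.999, -0.001, -0.002]
ft_force: [-0.0, -1.6, -0.8]
grip_width: 0.0129
```

```bash
python3 st.py;  python3 - <<'E'
from h import *
snap('wrist','w5.png')
E
```

```text
14.7833 [0.6321 0.1596 0.1898] yaw 173.73 F [-0.04 -1.61 -0.81] T [-0.012 -0.027 -0.008] q6 0.3569 tau [0.072 0.001] g 0.0129
```

View pics/w5.png

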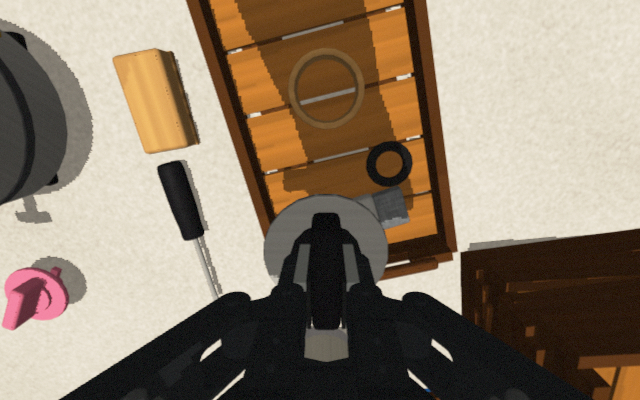

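The wrist view shows the ring at about (327,88), the cap's disc spanning columns 264 to 388, and its top edge at row 194. Enlarging both.

```bash
python3 - <<'E'
from h import *
crop('w5.png',275,35,380,140,7,'c11.png')
crop('w5.png',255,180,400,290,5,'c12.png')
E
```

```text
(no output)
```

View pics/c11.png

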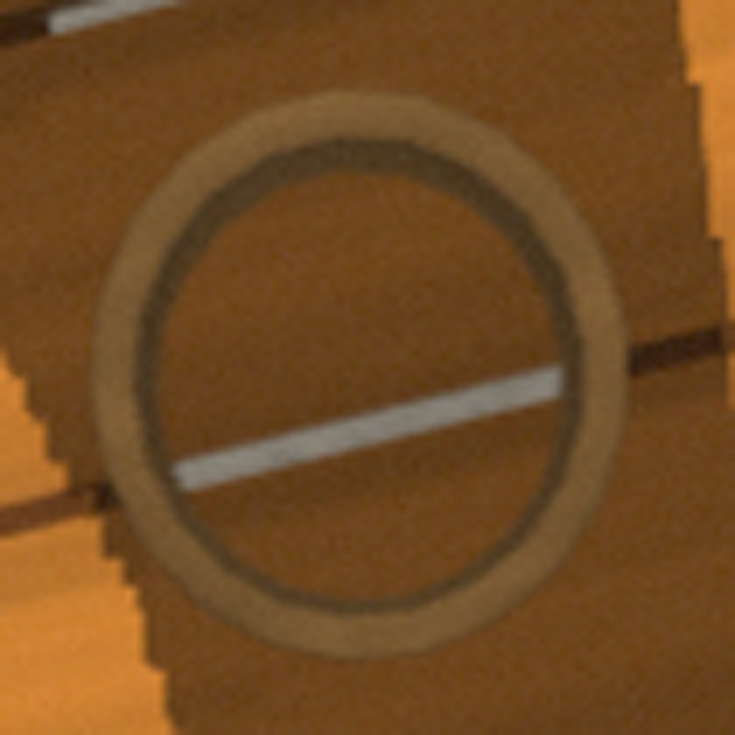

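View pics/c12.png

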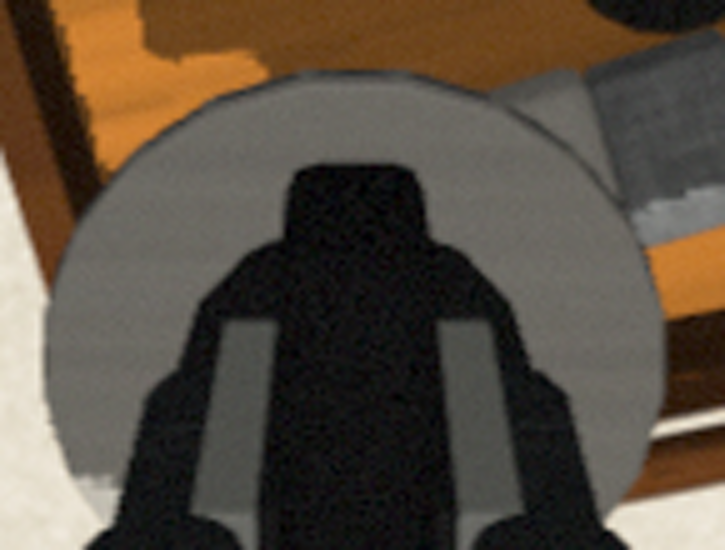

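```bash
python3 - <<'E'
from h import *
from scipy.optimize import least_squares
f='w5.png'
def fit(pts,s,u0,v0,z,r):
    P=np.array([onz(f,u0+u/s,v0+v/s,z)[:2] for u,v in pts])
    for fix in (0,1):
        g=(lambda p:np.hypot(*(P-p[:2]).T)-(r if fix else p[2]))
        q=least_squares(g,[*P.mean(0),r]);print(q.x.round(4),(q.fun*1e3).round(1))
    return q.x[:2]
a=np.radians(173.73);x=np.array([np.cos(a),np.sin(a)]);y=np.array([np.sin(a),-np.cos(a)])
ring=fit([(93,375),(628,375),(360,90),(362,658),(185,185),(545,180)],7,275,35,.044,.034)
tcp=np.array([.6321,.1596])
for z in (.1823,.1803):
  cap=fit([(45,330),(665,335),(355,79),(180,127),(540,127)],5,255,180,z,.034)
  print('cap-tcp tool',(cap-tcp)@x,(cap-tcp)@y)
  print('ring-cap tool',(ring-cap)@x,(ring-cap)@y)
print(onz('scene0.png',340+376/6,200+362/6,.044))
E
```

```text
[0.5467 0.1702 0.0331] [ 0.6  0.1  0.9 -0.1 -1.1 -0.4]
[0.5472 0.1702 0.034 ] [-0.3 -0.8  0.5 -1.5 -1.7 -0.9]
[0.6334 0.1604 0.0335] [ 0.1 -0.2 -0.2 -0.1  0.4]
[0.634  0.1603 0.034 ] [-0.3 -0.6 -0.1 -0.1  0.4]
cap-tcp tool -0.001786533027607764 0.000880085434918108
ring-cap tool 0.08735252985472769 0.0003556214690931467
[0.6344 0.1602 0.0339] [ 0.1 -0.2 -0.2 -0.1  0.4]
[0.6345 0.1602 0.034 ] [ 0.1 -0.2 -0.2 -0.1  0.4]
cap-tcp tool -0.002299005232888562 0.000884216281138598
ring-cap tool 0.08786500206000848 0.0003514906228726574
[0.54629202 0.17014604 0.044     ]
```

Relative to the cap, the ring is about (+87.5, +0.4) mm in tool axes. I move over it, come down to just above, and check in the fixed cameras.

Request:
{"name": "apply_moves", "arguments": {"plan": [0.015,0,0,0,0,0,0.04,0,0,0,0,0,0.065,0,0,0,0,0,0.08,0.0004,0.01,0,0,0,0.0865,0.0004,0.03,0,0,0,0.0875,0.0004,0.05,0,0,0,0.0875,0.0004,0.07,0,0,0,0.0875,0.0004,0.085,0,0,0,0.0875,0.0004,0.094,0,0,0,0.0875,0.0004,0.094,0,0,0,0.0875,0.0004,0.094,0,0,0]}}

```text
clock: 15.75
eef_pos: [0.5475, 0.1704, 0.0986]
tool_rot: [0.055, 0.999, 0.0, 0.001]
ft_force: [0.2, -0.3, -0.6]
grip_width: 0.0125
```

```bash
python3 st.py;  python3 - <<'E'
from h import *
snap('scene','sc6.png');snap('side','s6.png')
crop('sc6.png',345,200,465,290,6,'c13.png')
crop('s6.png',225,250,345,350,6,'c14.png')
E
```

```text
15.75 [0.5475 0.1704 0.0986] yaw 173.75 F [ 0.17 -0.3  -0.63] T [ 0.017 -0.009  0.063] q6 0.4109 tau [0.016 0.   ] g 0.0125
```

View pics/c13.png

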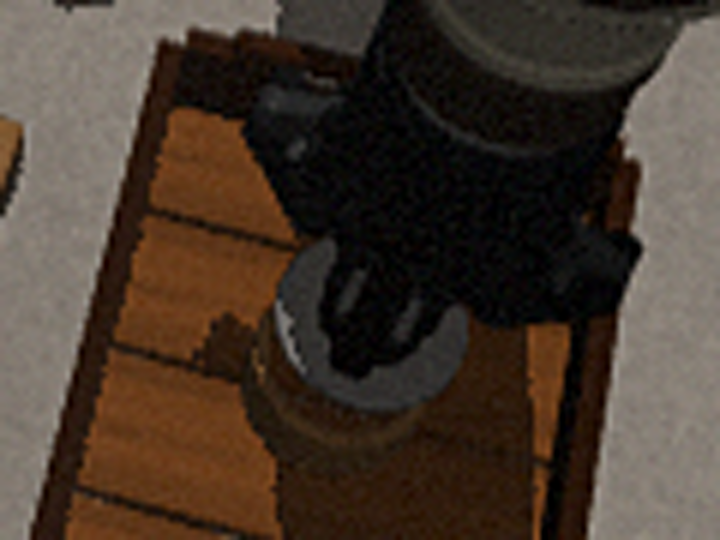

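View pics/c14.png

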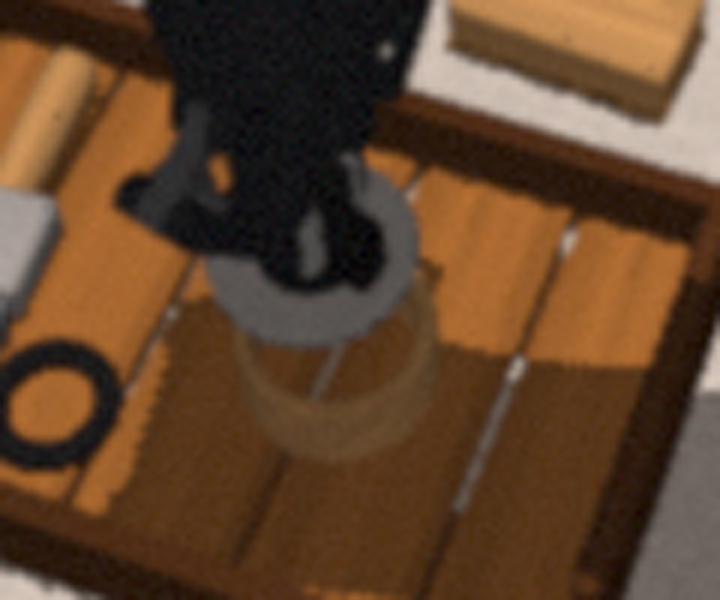

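```bash
python3 - <<'E'
from h import *
from scipy.optimize import least_squares
def fit(n,f,pts,s,u0,v0,z,r=.034):
    P=np.array([onz(f,u0+u/s,v0+v/s,z)[:2] for u,v in pts])
    q=least_squares(lambda p:np.hypot(*(P-p[:2]).T)-r,P.mean(0));print(n,q.x.round(4),(q.fun*1e3).round(1))
for z in (.0851,.0911):
  fit('cap scene',"sc6.png",[(278,330),(305,370),(340,398),(385,411),(430,396),(460,360),(467,335)],6,345,200,z)
  fit('cap side',"s6.png",[(208,265),(225,308),(262,338),(305,347),(355,335),(395,305),(415,270),(418,240)],6,225,250,z)
fit('ring scene','scene0.png',[(287,350),(465,380),(380,275),(370,450),(315,300),(445,320),(430,430),(310,410)],6,340,200,.044)
fit('ring side','side0.png',[(192,275),(463,275),(340,150),(325,398),(240,190),(430,200),(425,350),(230,350)],8,240,270,.044)
E
```

```text
cap scene [0.5458 0.171 ] [ 0.1 -1.3 -0.2  1.3  0.2 -0.7 -0.5]
cap side [0.5492 0.1679] [-0.8 -0.6  0.2  0.5  0.  -0.3 -0.3 -0.6]
cap scene [0.5485 0.1705] [-0.1 -1.4 -0.1  1.4  0.2 -0.8 -0.7]
cap side [0.5472 0.1704] [-1.1 -0.7  0.2  0.6  0.1 -0.3 -0.5 -0.9]
ring scene [0.5459 0.17  ] [-1.4 -1.2  0.9  1.  -2.5 -2.  -2.4 -1.6]
ring side [0.5433 0.1686] [-0.5 -0.7 -0.2 -0.1 -1.5 -2.9 -1.2 -3.1]
```

Fixed-camera residuals say the ring is about 1 to 3 mm further toward -x. I apply a small correction and lower.

Request:
{"name": "apply_moves", "arguments": {"plan": [0.0015,-0.0005,0,0,0,0,0.0015,-0.0005,0.006,0,0,0,0.0015,-0.0005,0.014,0,0,0,0.0015,-0.0005,0.022,0,0,0,0.0015,-0.0005,0.028,0,0,0,0.0015,-0.0005,0.032,0,0,0,0.0015,-0.0005,0.032,0,0,0]}}

```text
clock: 16.43
eef_pos: [0.5437, 0.1696, 0.0635]
tool_rot: [0.054, 0.999, -0.001, -0.001]
ft_force: [-0.1, 0.3, -1.6]
grip_width: 0.013
```

```bash
python3 st.py;  python3 - <<'E'
from h import *
snap('side','s7.png');snap('scene','sc7.png')
crop('s7.png',225,250,345,350,6,'c15.png')
crop('sc7.png',345,200,465,290,6,'c16.png')
E
```

```text
16.4333 [0.5437 0.1696 0.0635] yaw 173.77 F [-0.13  0.31 -1.59] T [-0.008  0.027 -0.022] q6 0.4111 tau [0. 0.] g 0.013
```

View pics/c15.png

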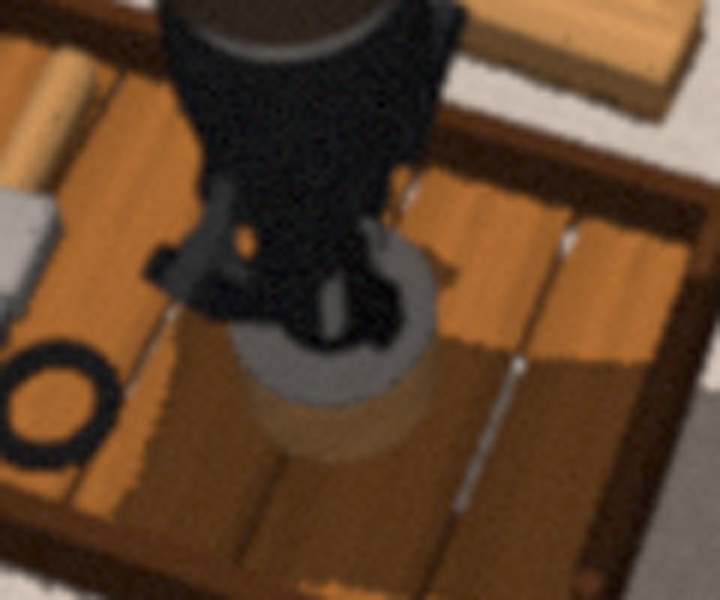

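View pics/c16.png

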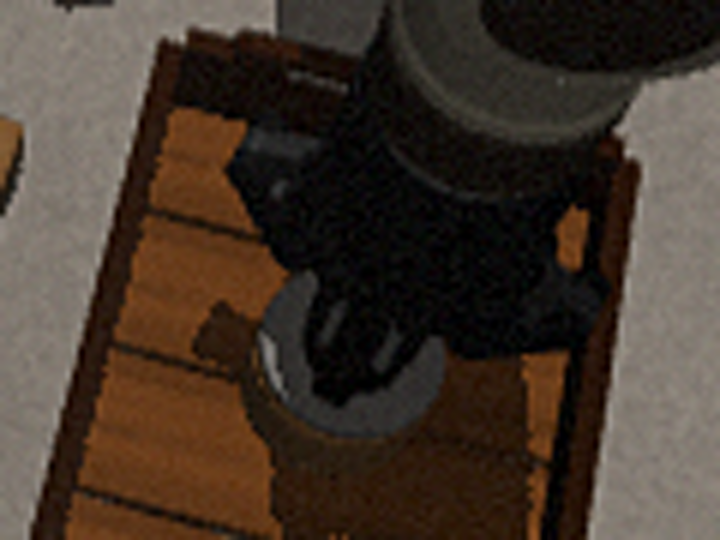

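```bash
python3 - <<'E'
from h import *
from scipy.optimize import least_squares
def fit(n,f,pts,s,u0,v0,z,r=.034):
    P=np.array([onz(f,u0+u/s,v0+v/s,z)[:2] for u,v in pts])
    q=least_squares(lambda p:np.hypot(*(P-p[:2]).T)-r,P.mean(0));print(n,q.x.round(4),(q.fun*1e3).round(1))
for z in (.050,.056):
  fit('cap scene',"sc7.png",[(258,350),(280,395),(315,425),(360,438),(405,426),(435,395),(446,350)],6,345,200,z)
  fit('cap side',"s7.png",[(232,325),(245,362),(280,395),(325,407),(370,400),(410,370),(433,325),(437,300),(425,262)],6,225,250,z)
E
```

```text
cap scene [0.5432 0.1702] [ 0.5 -0.5 -0.   0.6 -0.1 -0.5  0.5]
cap side [0.5442 0.1676] [-0.6 -0.8 -0.1  0.4  0.7 -0.4 -1.  -0.3 -0. ]
cap scene [0.5458 0.1697] [ 0.3 -0.6  0.   0.7 -0.  -0.6  0.3]
cap side [0.5424 0.1701] [-1.  -1.  -0.2  0.4  0.8 -0.4 -1.1 -0.5 -0.4]
```

The cap and ring now agree within about 1.5 mm in both cameras, and the lugs have gone in freely. Creeping down to contact.

Request:
{"name": "apply_moves", "arguments": {"plan": [0,0,0.0015,0,0,0,0,0,0.003,0,0,0,0,0,0.004,0,0,0,0,0,0.005,0,0,0]}}

```text
clock: 16.87
eef_pos: [0.545, 0.1699, 0.0603]
tool_rot: [0.054, 0.999, 0.0, 0.0]
ft_force: [0.4, 0.2, -0.3]
grip_width: 0.0128
```

```bash
python3 st.py
```

```text
16.8667 [0.545  0.1699 0.0603] yaw 173.77 F [ 0.42  0.23 -0.3 ] T [ 0.036 -0.06  -0.016] q6 0.411 tau [0. 0.] g 0.0128
```

Request:
{"name": "apply_moves", "arguments": {"plan": [0,0,0.001,0,0,0,0,0,0.002,0,0,0]}}

```text
clock: 17.03
eef_pos: [0.5449, 0.1699, 0.0582]
tool_rot: [0.054, 0.999, 0.0, 0.0]
ft_force: [-1.0, -1.1, -1.0]
grip_width: 0.0131
```

```bash
python3 st.py
```

```text
17.0333 [0.5449 0.1699 0.0582] yaw 173.76 F [-0.97 -1.09 -1.01] T [-0.028 -0.006  0.032] q6 0.4111 tau [ 0.001 -0.   ] g 0.0131
```

Request:
{"name": "apply_moves", "arguments": {"plan": [0,0,0.001,0,0,0,0,0,0.0015,0,0,0]}}

```text
clock: 17.2
eef_pos: [0.5449, 0.1698, 0.0576]
tool_rot: [0.054, 0.999, 0.0, 0.0]
ft_force: [-2.6, -1.7, 8.5]
grip_width: 0.0124
```

```bash
python3 st.py
```

```text
17.2 [0.5449 0.1698 0.0576] yaw 173.76 F [-2.55 -1.66  8.53] T [-0.166  0.696  0.021] q6 0.411 tau [0.36  0.041] g 0.0124
```

Contact at TCP 0.0576, exactly the expected seating height. I ease off and release.

Request:
{"name": "apply_moves", "arguments": {"plan": [0,0,-0.0008,0,0,0,0,0,-0.0008,0,0,0]}}

```text
clock: 17.37
eef_pos: [0.5451, 0.17, 0.0578]
tool_rot: [0.054, 0.999, 0.0, 0.0]
ft_force: [-0.5, 0.4, -0.7]
grip_width: 0.0128
```

Request:
{"name": "apply_moves", "arguments": {"plan": [0,0,0,0,0,0,0,0,0,0,0,0,0,0,0,0,0,0,0,0,0,0,0,0,0,0,0,0,0,0], "grip": 0.045}}

```text
clock: 17.78
eef_pos: [0.5449, 0.1699, 0.0575]
tool_rot: [0.054, 0.999, 0.0, 0.0]
ft_force: [-0.3, -0.7, -0.1]
grip_width: 0.0449
```

Request:
{"name": "apply_moves", "arguments": {"plan": [0,0,-0.005,0,0,0,0,0,-0.02,0,0,0,0,0,-0.045,0,0,0,0,0,-0.08,0,0,0,0,0,-0.12,0,0,0,-0.03,0,-0.15,0,0,0,-0.06,0,-0.17,0,0,0,-0.08,0,-0.18,0,0,0,-0.08,0,-0.18,0,0,0]}}

```text
clock: 18.53
eef_pos: [0.6291, 0.1608, 0.2408]
tool_rot: [0.055, 0.998, 0.001, 0.004]
ft_force: [-0.6, -0.0, -0.5]
grip_width: 0.045
```

```bash
python3 st.py;  python3 - <<'E'
from h import *
snap('side','s8.png');snap('scene','sc8.png');snap('wrist','w8.png')
crop('s8.png',225,250,345,350,6,'c17.png')
crop('sc8.png',345,200,465,290,6,'c18.png')
E
```

```text
18.5333 [0.6291 0.1608 0.2408] yaw 173.67 F [-0.64 -0.01 -0.48] T [ 0.003  0.014 -0.021] q6 0.3611 tau [-0.069 -0.073] g 0.045
```

View pics/c17.png

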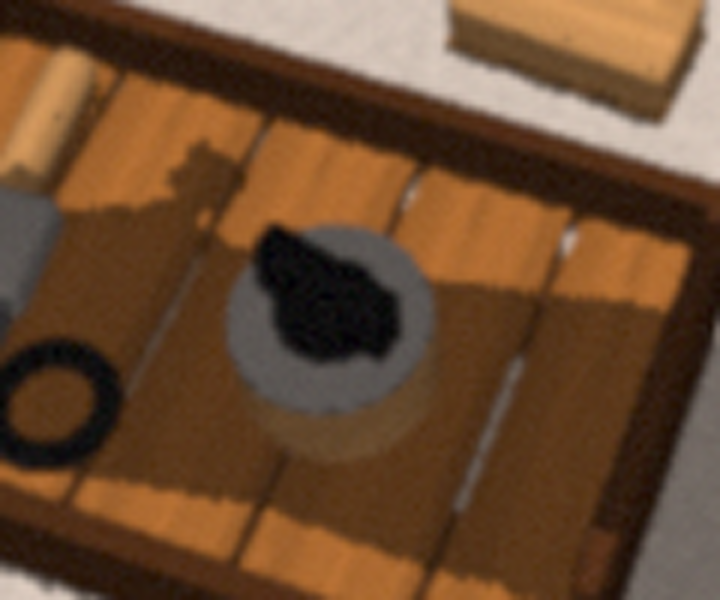

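View pics/sc8.png

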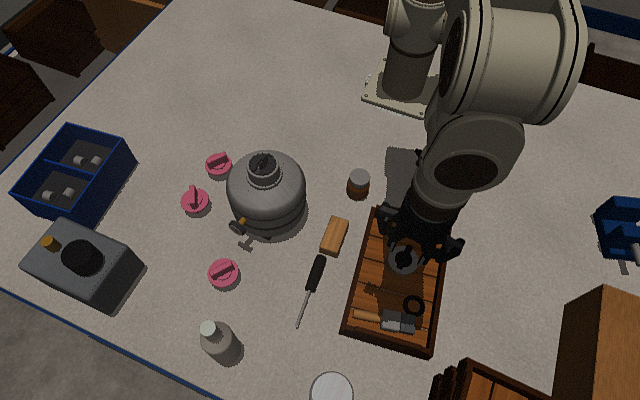

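View pics/w8.png

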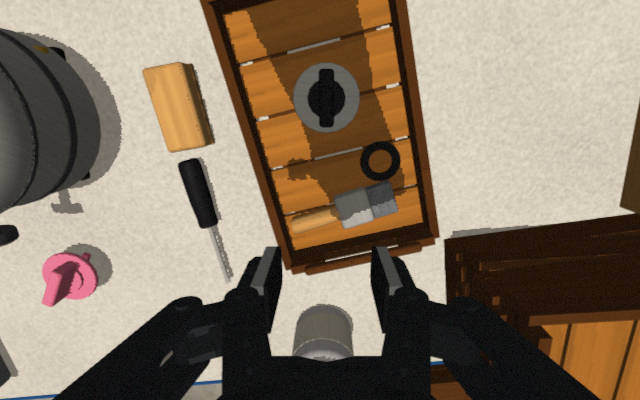

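The cap stands upright on the ring and everything else is in place. One last check of centring.

```bash
python3 - <<'E'
from h import *
from scipy.optimize import least_squares
crop('w8.png',280,50,375,145,6,'c19.png');crop('s8.png',255,280,310,335,12,'c20.png')
def fit(n,f,pts,s,u0,v0,z,r=.034):
    P=np.array([onz(f,u0+u/s,v0+v/s,z)[:2] for u,v in pts])
    q=least_squares(lambda p:np.hypot(*(P-p[:2]).T)-r,P.mean(0));print(n,q.x.round(4),(q.fun*1e3).round(1))
fit('cap side',"s8.png",[(227,320),(240,365),(275,400),(325,412),(375,400),(415,368),(435,315),(420,265),(340,226),(240,275)],6,225,250,.05)
E
```

```text
cap side [0.544  0.1698] [-0.1 -0.7 -0.1  0.1 -0.1 -0.1 -0.1 -0.2 -0.7  0.5]
```

View pics/c19.png

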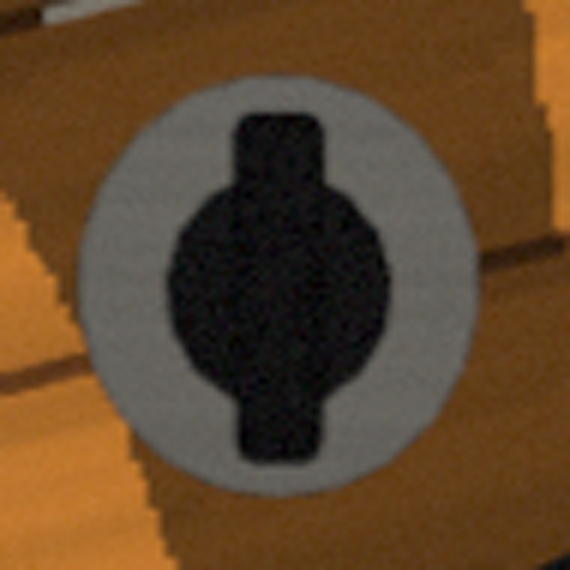

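View pics/c20.png

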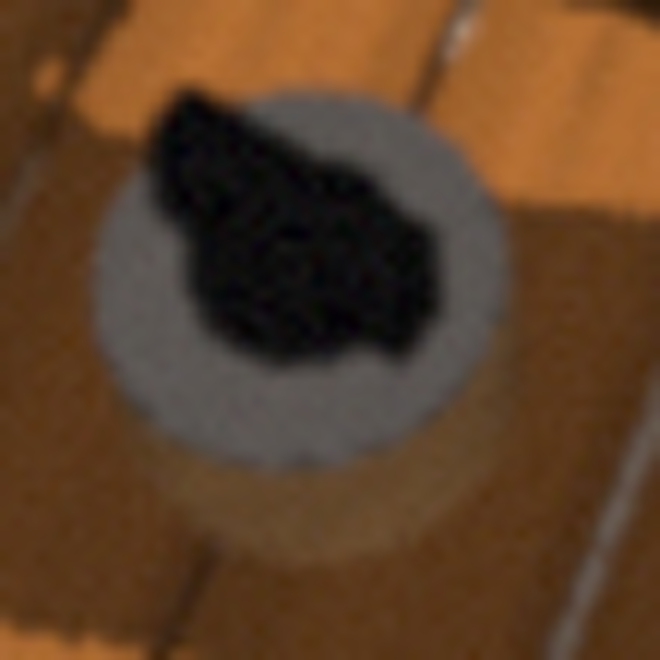

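In the side camera the cap is at (0.544, 0.1698) and the ring at (0.5433, 0.1686), about 1.4 mm apart against the 6 mm limit. Handing in.

```bash
python3 -c "
from workcell import bot
print(bot.job_done())"
```

```text
the job is handed in; nothing more can be done
None
```

The cap is off the pressure pot and standing upright, grip bar up, on the wooden ring. I handed the job in after about 18.5 s; it reported no verdict.

- **First stop:** I turned the unpressed cap anticlockwise about 21° until contact built up. I held it there for more than 0.2 s at 0.22–0.29 N m. The peak single reading was 0.33 N m, and tool height did not change. I could not measure the force on each rib directly. The torque suggests it stayed within the 15 N limit, but with little margin if only one rib took the load.
- **Opening:** I pressed about 6 mm at 11 N and turned about 50° further, where I felt the second stop. The spring then raised the cap and it lifted straight out.
- **Placing:** The cap met the ring at the expected height (TCP at 57.6 mm).
- **Last checks:** The side camera puts the cap's centre about 1.4 mm from the ring's, against the 6 mm limit. The gripper is clear, and the bystanders looked unmoved in the last pictures.
- **Disagreement:** The cameras differed by 2–3 mm on the ring's x position, so I aimed between them.

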